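Turn over the flip marker of the examined petri dish

TASK

The petri dish has been examined: turn over the flip marker that has the dish behind it, so that its paddle lies fully down on the other side with the bar face up. Nothing needs gripping: pressing the paddle's tail with a fingertip raises it, and then it can be pushed over its pivot. Handle it gently, without lifting or shifting the stand, and leave the other two markers and everything else as they are.

Things in the scene. Friction and masses are not known exactly. Their poses are not given: they have to be found in the camera images.
- marker_1: flip marker with the petri dish behind it: the one to turn. Loose 0.9 kg stand: grey base 120 x 90 x 12 mm, two thin cheeks up to 71 mm (14 mm deep, 67 mm apart inside). A white paddle turns between them on a level pin along the stand's y. Origin: centre of the base's underside, z up; +x points away from the robot, towards the dish
- pin_1 (a point): middle of marker_1's pin, 65 mm straight above the stand's origin; axes as the stand's. The paddle is a plate 60 mm wide and 5 mm thick, centred on the pin: it reaches 65 mm from the pin on its long side and 34 mm on the opposite side, the tail. One face has a raised ring, the other a raised bar
- marker_2: same flip marker as marker_1, with the screw-top jar behind it
- marker_3: same flip marker as marker_1, with the dropper bottle behind it
- flag_1 (a joint): turn of marker_1's paddle, rad. 0: level, long side to the stand's -x, ring up. 1.57: long side straight up. 3.14: level, long side to +x, tail to -x, bar up. Hard stops at 0 and 3.14; starts at 0 to 0.3. Stiff hinge: it stays where left; turning takes 0.035 N m plus its 45 g weight (about 1 N at the long end, 2 N on the tail)
- flag_2 (a joint): turn of the paddle of marker_2, same meaning, stops and stiffness as flag_1. Starts at 0 to 0.1 and is to stay.
- flag_3 (a joint): turn of the paddle of marker_3, same meaning, stops and stiffness as flag_1. Starts at 3.04 to 3.14 (already turned over) and is to stay.
- dish_mid (a point): centre (half-way up) of the flat round petri dish, 90 mm across, 15 mm high, pale, with its lid on; lies 115 mm beyond its marker along the marker's +x (the side away from the robot)
- jar_mid (a point): centre of the screw-top jar, 56 mm across, 75 mm high, 115 mm beyond marker_2
- dropper_mid (a point): centre of the slim dropper bottle, 34 mm across, 80 mm high, 115 mm beyond marker_3
- objective: loose microscope objective standing on its wide end, 24 mm across, 42 mm high, near the robot; origin at the centre of its underside
- beaker: small glass beaker, 66 mm across, 85 mm high, to the right; origin at the centre of its underside
- pen: black pen 130 mm long, 11 mm thick, lying on the table near the robot; origin half-way along
Mind the look-alikes: they are no part of the job. Leave any orange, pink or purple look-alike of the marker_3 alone.

How it is judged:
By the outcome, as a careful person would: the job done as asked, in the order asked, and still so for the second after the job is handed in, with the robot touching nothing.
It also fails if it takes over 51 s, if anything falls off the work surface, if the arm or the gripper's body presses on something with over 40 N, if the wrist force passes 120 N, or if a joint passes its speed limit or range.

ROBOT

A 6-joint arm with a two-finger parallel gripper is mounted at the origin on the work surface. World frame = base frame: x ahead of the robot, y to its left, z up, the work surface at z = 0. Lengths are in m, angles in rad, forces in N, time in s.
With the tool pointing down it reaches from about 0.375 to 0.975 m from the base axis. Payload 3.8 kg.
Tool frame: the origin (TCP) lies at the very end of the fingers, on their centre line; the grasp point (between the pads) lies 19 mm behind it; z points along the fingers, y is the direction in which the jaws open and shut (so a half turn about z gives the same grasp; the last joint's range is limited). The gripper opens to 85 mm and grips with 20 to 120 N. Pads are 22 mm wide; open, the fingers measure 114 mm over their backs; the gripper's body (76 mm by 85 mm) begins 54 mm behind the grasp point. The pads swing forward as they close: fully open they stand 13 mm farther back than shut.
Start: joints at [1.258, 0.264, 1.604, -0, 1.274, -0.037], TCP at [0.184, 0.649, 0.231] pointing down, gripper open.
Joint ranges: [-2.63, 2.63], [-0.94, 2.18], [0.31, 2.57], [-1.31, 4.45], [0, 2.66], [-2.55, 2.55]. Speed limits (rad/s): [2.57, 2.57, 3.14, 3.14, 3.14, 3.14].

INTERFACE

Orientations are given as a rotation vector (axis times angle).
In Python, from workcell import bot gives the robot as it stands.
- The arm moves only by the tool jog_arm, never from a script. Its argument "plan" is a list of rows, each an object of numbers: "claw": the closure, from 0 (fully open) to 1 (shut); "x", "y", "z": the shift along the tool's x, y, z in m; "turn": the turn about the tool's z in degrees. In form: [{"claw": .., "x": .., "y": .., "z": .., "turn": ..}, ...]. A call has 1 to 10 rows; each row shifts and turns the commanded pose from where the row before left it, along the tool's axes as they then stand; what a row does not reach is not made up. A row lasts 1/8 s, in which the tool goes at most 62.5 mm and 10.7 degrees, less where a joint would pass 70% of its speed; a pose out of reach is approached as far as the arm can. A call is refused whole if a number of a shift passes 0.0625 or a number of a turn 10.7, either way. A call with a gripper value outside its range is refused whole. The fingers move at their own pace and stop on an object; "newtons" is the grip in N (left out, the last holds). Time passes only in rows, so rows that do not move let the fingers close. It gives the time, the measured TCP pose, the force and the opening at its end, in the units of the state.
- bot.read_state(): the state, without advancing time (a new reading comes with each control period).
- bot.read_camera(name): name is "scene" or "top" or "wrist"; returns the picture (420x560x3 uint8, red, green, blue); there is no depth.
- bot.camera_params(name): a dict with "fx", "fy", "cx", "cy" (pixels), "D" ([k1, k2, p1, p2, k3] as OpenCV has them; the pictures are not rectified), "world_to_cam" (4x4, takes a point from world to camera coordinates). Camera axes: x right, y up, looking along -z (the intrinsics and any distortion apply to the point x, -y, -z); pixel columns grow to the right and rows downward; lengths in m; the calibration is good to about 2 mm. A picture is of the moment at which its call begins: read the wrist's pose just before it. camera_params takes no time and is no camera call; for the wrist camera it gives the pose at the moment of the call.
- bot.finish_job(): hands the job in, once; it reports no verdict.
The state is a dict: "time": time; "q": joint angles; "joint_vel": joint speeds; "joint_torque": joint torques, N m; "tool_pos": TCP position; "tcp_rot": TCP orientation; "wrist_force": force on the tool from outside, world axes, zero at the start; "torque": the same for the moment, N m; "width": opening from 0.0 (shut) to 1.0 (fully open).
Only numpy, scipy, OpenCV 4.12 (cv2) and the standard library are available. Lean on these libraries where they do the work, as an engineer would, in place of code of your own. Each camera call takes 0.05 s, during which the arm holds its last target. There are 200 camera calls.

## Working session

There is one attempt and no reset: what is moved stays moved. The work goes in short steps, Python scripts to look and compute and a tool call to move; the robot and the scene stay as the last step left them, time stands still between calls to the robot, and variables do not carry over. Pictures are saved under pics/ and viewed, about 8 in all and at most 12, crops included, and the job is handed in when it is done.

Besides the shell and the picture viewer there is one more tool, called after ">>>" by a JSON object that holds its "api" and its "payload", one argument or row to a line. jog_arm: Moves the arm, as the interface text tells. Its arguments: {"type":"object","properties":{"plan":{"type":"array","items":{"type":"object","properties":{"claw":{"type":"number"},"x":{"type":"number"},"y":{"type":"number"},"z":{"type":"number"},"turn":{"type":"number"}}}},"newtons":{"type":"number"}},"required":["plan"]}

```bash
mkdir -p pics; cat > h.py <<'E'
import numpy as np, cv2
from workcell import bot
def snap(cam,name):
    im=bot.read_camera(cam); cv2.imwrite(f'pics/{name}.png',im[:,:,::-1]); return im
def proj(cam,P):
    c=bot.camera_params(cam); W=np.array(c['world_to_cam']); P=np.atleast_2d(P).astype(float)
    Q=P@W[:3,:3].T+W[:3,3]; Q=Q*[1,-1,-1]
    K=np.array([[c['fx'],0,c['cx']],[0,c['fy'],c['cy']],[0,0,1.]])
    return cv2.projectPoints(Q,np.zeros(3),np.zeros(3),K,np.array(c['D'],float))[0][:,0]
def ray(cam,uv,z):
    c=bot.camera_params(cam); W=np.array(c['world_to_cam'])
    K=np.array([[c['fx'],0,c['cx']],[0,c['fy'],c['cy']],[0,0,1.]])
    n=cv2.undistortPoints(np.array(uv,float).reshape(-1,1,2),K,np.array(c['D'],float))[:,0]
    d=np.c_[n[:,0],-n[:,1],-np.ones(len(n))]@W[:3,:3]; o=-W[:3,:3].T@W[:3,3]
    return o+d*((z-o[2])/d[:,2])[:,None]
E
python3 - <<'E'
from h import *
a=snap('top','top1');b=snap('scene','scene1')
for c in('top','scene'):
    W=np.array(bot.camera_params(c)['world_to_cam']);print(c,-W[:3,:3].T@W[:3,3])
print(bot.read_state())
E
```

```text
top [ 0.37285098 -0.11683262  0.94202773]
scene [1.1938769  0.21297435 0.56513168]
{'time': 0.1, 'q': array([ 1.25809966e+00,  2.64715499e-01,  1.60525452e+00,  2.62779324e-05,
        1.27373020e+00, -3.69003415e-02]), 'joint_vel': array([-7.90678987e-04, -8.51134471e-04, -1.24541868e-03, -3.40669971e-04,
        3.29257175e-04, -3.04271866e-05]), 'joint_torque': array([-2.54942597e-05, -5.16705894e+01, -3.68590450e+01, -1.29437090e-04,
        6.27622809e-03,  3.77971190e-06]), 'tool_pos': array([0.18359612, 0.64884647, 0.23005193]), 'tcp_rot': array([-0.43180615, -3.11137896,  0.00325284]), 'wrist_force': array([ 0.6629211 , -0.22147206, -0.2365979 ]), 'torque': array([ 0.01349508, -0.00382705,  0.01277954]), 'width': 0.9999015367671273}
```

View pics/top1.png

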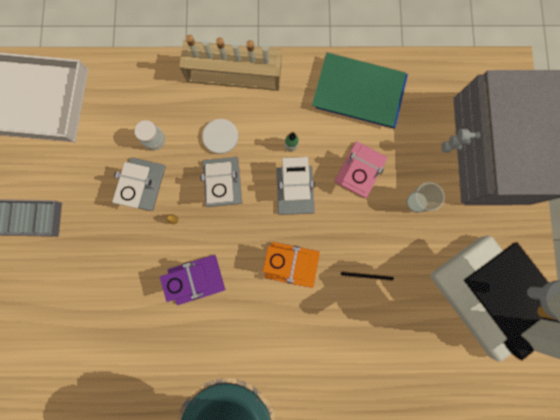

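View pics/scene1.png

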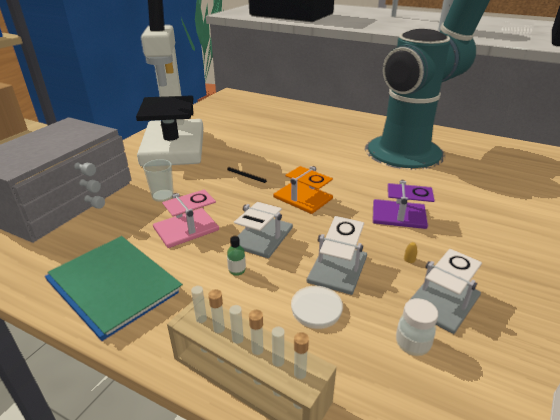

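Candidates in the top view are grey markers at (137,185) with the jar, (222,182) with the dish at (220,136), and (296,187) with the dropper. The pink (361,170), orange (292,264) and purple (193,280) ones are look-alikes. I choose (222,182) and check it in a close crop.

```bash
python3 - <<'E'
from h import *
a=cv2.imread('pics/top1.png')[110:220,160:285];b=cv2.imread('pics/scene1.png')[205:335,280:400]
a=cv2.resize(a,(400,352),interpolation=cv2.INTER_CUBIC);b=cv2.resize(b,(396,429),interpolation=cv2.INTER_CUBIC)
o=np.zeros((430,800,3),np.uint8);o[:352,:400]=a;o[:429,402:798]=b;cv2.imwrite('pics/crop1.png',o)
print(ray('top',[(220,136)],.015),ray('top',[(222,182)],.01))
E
```

```text
[[0.69639021 0.02081721 0.015     ]] [[0.57980232 0.01471671 0.01      ]]
```

View pics/crop1.png

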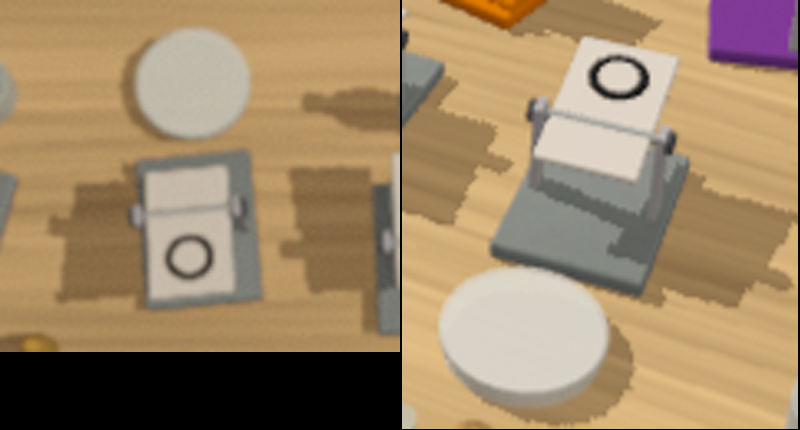

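The crop confirms it: this marker has the dish behind it, ring up, long side towards the robot. Now I fit its pose from the corners I read off the crop.

```bash
cat > fit.py <<'E'
from h import *
from scipy.optimize import least_squares
T=lambda u:(160+u[0]/3.2,110+u[1]/3.2); S=lambda u:(280+(u[0]-402)/3.3,205+u[1]/3.3)
B=[(.06,.045,.012),(.06,-.045,.012),(-.06,-.045,.012),(-.06,.045,.012)]
PAD=[(-.065,.03),(-.065,-.03),(.034,.03),(.034,-.03)]
tb=dict(zip(range(4),[(138,160),(249,151),(261,297),(147,307)])); sb={0:(640,285),1:(495,243),3:(688,157)}
tp=dict(zip(range(4),[(148,304),(235,292),(146,170),(228,165)])); sp=dict(zip(range(4),[(678,58),(583,38),(637,180),(535,150)]))
def pts(p):
    x,y,a,f=p; R=np.array([[np.cos(a),-np.sin(a),0],[np.sin(a),np.cos(a),0],[0,0,1]])
    pad=[(s*np.cos(f)+.0025*np.sin(f),t,.065-s*np.sin(f)+.0025*np.cos(f)) for s,t in PAD]
    return np.array(B)@R.T+[x,y,0],np.array(pad)@R.T+[x,y,0]
def res(p):
    b,q=pts(p);r=[]
    for cam,D,P,F in(('top',tb,b,T),('scene',sb,b,S),('top',tp,q,T),('scene',sp,q,S)):
        r.append((proj(cam,P[list(D)])-[F(v) for v in D.values()]))
    return np.concatenate(r).ravel()
if __name__=='__main__':
    s=least_squares(res,[.58,.015,0,.15],loss='soft_l1');print(s.x,np.degrees(s.x[2]));print(res(s.x).reshape(-1,2).round(1))
E
python3 fit.py
```

```text
[0.58144665 0.01562678 0.09241595 0.13977245] 5.295044023506283
[[-1.5 -0.6]
 [-0.1 -1.2]
 [ 0.2  0.5]
 [-0.9  0.9]
 [ 0.3 -0.6]
 [-2.7 -0.8]
 [ 0.7 -1.1]
 [ 0.3 -1.4]
 [-0.6 -0.2]
 [-1.   0.4]
 [-1.1 -0.4]
 [ 0.3  0.2]
 [-0.5 -0.3]
 [-0.7 -1.1]
 [-1.6  0. ]]
```

>>> {"api": "jog_arm", "payload": {
  "plan": [
    {"claw": 1, "turn": -10.5},
    {"claw": 1, "turn": -10.5},
    {"claw": 1, "x": -0.025, "y": -0.046},
    {"claw": 1, "x": -0.025, "y": -0.046},
    {"claw": 1, "x": -0.025, "y": -0.046},
    {"claw": 1, "x": -0.025, "y": -0.046},
    {"claw": 1, "x": -0.025, "y": -0.046},
    {"claw": 1, "x": -0.025, "y": -0.046},
    {"claw": 1, "x": -0.025, "y": -0.046},
    {"claw": 1, "x": -0.025, "y": -0.046}
  ],
  "newtons": 30
}}

```text
schema error: expected keys claw, x, y, z, turn
```

>>> {"api": "jog_arm", "payload": {
  "plan": [
    {"claw": 1, "x": -0.025, "y": -0.046},
    {"claw": 1, "x": -0.025, "y": -0.046},
    {"claw": 1, "x": -0.025, "y": -0.046},
    {"claw": 1, "x": -0.025, "y": -0.046},
    {"claw": 1, "x": -0.025, "y": -0.046},
    {"claw": 1, "x": -0.025, "y": -0.046},
    {"claw": 1},
    {"claw": 1}
  ]
}}

```text
schema error: expected keys claw, x, y, z, turn
```

```bash
cat > rel.py <<'E'
from h import *
from scipy.spatial.transform import Rotation as R
M=np.array([.5814,.0156]);a=.0924
def rel():
    s=bot.read_state();d=s['tool_pos'][:2]-M;c,n=np.cos(a),np.sin(a)
    m=R.from_rotvec(s['tcp_rot']).as_matrix()
    print('t %.2f X %.4f Y %.4f z %.4f'%(s['time'],d@[c,n],d@[-n,c],s['tool_pos'][2]),'tooly yaw-90 %.1f'%(np.degrees(np.arctan2(m[1,1],m[0,1]))-90-np.degrees(a)),'z',m[:,2].round(3),'F',s['wrist_force'].round(1),'w %.2f'%s['width'])
if __name__=='__main__': rel()
E
python3 rel.py
```

```text
t 0.10 X -0.3377 Y 0.6672 z 0.2301 tooly yaw-90 -21.1 z [-0.001 -0.002 -1.   ] F [ 0.7 -0.2 -0.2] w 1.00
```

>>> {"api": "jog_arm", "payload": {
  "plan": [
    {"claw": 1, "x": 0, "y": 0, "z": 0, "turn": -10.5},
    {"claw": 1, "x": 0, "y": 0, "z": 0, "turn": -10.5},
    {"claw": 1, "x": -0.025, "y": -0.046, "z": 0, "turn": 0},
    {"claw": 1, "x": -0.025, "y": -0.046, "z": 0, "turn": 0},
    {"claw": 1, "x": -0.025, "y": -0.046, "z": 0, "turn": 0},
    {"claw": 1, "x": -0.025, "y": -0.046, "z": 0, "turn": 0},
    {"claw": 1, "x": -0.025, "y": -0.046, "z": 0, "turn": 0},
    {"claw": 1, "x": -0.025, "y": -0.046, "z": 0, "turn": 0},
    {"claw": 1, "x": -0.025, "y": -0.046, "z": 0, "turn": 0},
    {"claw": 1, "x": -0.025, "y": -0.046, "z": 0, "turn": 0}
  ],
  "newtons": 30
}}

```text
time: 1.35
tool_pos: [0.4168, 0.2995, 0.2309]
tcp_rot: [0.143, -3.138, 0.0]
wrist_force: [1.0, 0.4, -1.1]
width: -0.001
```

>>> {"api": "jog_arm", "payload": {
  "plan": [
    {"claw": 1, "x": -0.025, "y": -0.046, "z": 0, "turn": 0},
    {"claw": 1, "x": -0.025, "y": -0.046, "z": 0, "turn": 0},
    {"claw": 1, "x": -0.025, "y": -0.046, "z": 0, "turn": 0},
    {"claw": 1, "x": -0.025, "y": -0.046, "z": 0, "turn": 0},
    {"claw": 1, "x": -0.025, "y": -0.046, "z": 0, "turn": 0},
    {"claw": 1, "x": -0.025, "y": -0.046, "z": 0, "turn": 0},
    {"claw": 1, "x": 0, "y": 0, "z": 0, "turn": 0},
    {"claw": 1, "x": 0, "y": 0, "z": 0, "turn": 0}
  ]
}}

```text
time: 2.35
tool_pos: [0.5901, 0.0399, 0.2305]
tcp_rot: [0.141, -3.137, -0.001]
wrist_force: [-0.1, 0.8, 0.7]
width: -0.001
```

```bash
python3 rel.py
```

```text
t 2.35 X 0.0109 Y 0.0234 z 0.2305 tooly yaw-90 -0.1 z [-0.002  0.001 -1.   ] F [-0.1  0.8  0.7] w -0.00
```

>>> {"api": "jog_arm", "payload": {
  "plan": [
    {"claw": 1, "x": -0.014, "y": -0.0235, "z": 0, "turn": 0},
    {"claw": 1, "x": 0, "y": 0, "z": 0.05, "turn": 0},
    {"claw": 1, "x": 0, "y": 0, "z": 0.05, "turn": 0},
    {"claw": 1, "x": 0, "y": 0, "z": 0.03, "turn": 0},
    {"claw": 1, "x": 0, "y": 0, "z": 0, "turn": 0}
  ]
}}

```text
time: 2.98
tool_pos: [0.6041, 0.0179, 0.098]
tcp_rot: [0.144, -3.132, -0.0]
wrist_force: [-0.3, -0.0, 0.1]
width: 0.004
```

```bash
cat > look.py <<'E'
import sys
from h import *
from rel import rel
rel()
w=bot.read_camera('wrist')[:,:,::-1];s=bot.read_camera('scene')[:,:,::-1][180:340,260:420]
o=np.zeros((400,800,3),np.uint8);o[:300,:400]=cv2.resize(w,(400,300));o[:,400:]=cv2.resize(s,(400,400),interpolation=cv2.INTER_CUBIC)
cv2.imwrite(f'pics/{sys.argv[1]}.png',o)
E
python3 look.py l1
```

```text
t 2.98 X 0.0228 Y 0.0002 z 0.0980 tooly yaw-90 -0.0 z [-0.007 -0.    -1.   ] F [-0.3 -0.   0.1] w 0.00
```

View pics/l1.png

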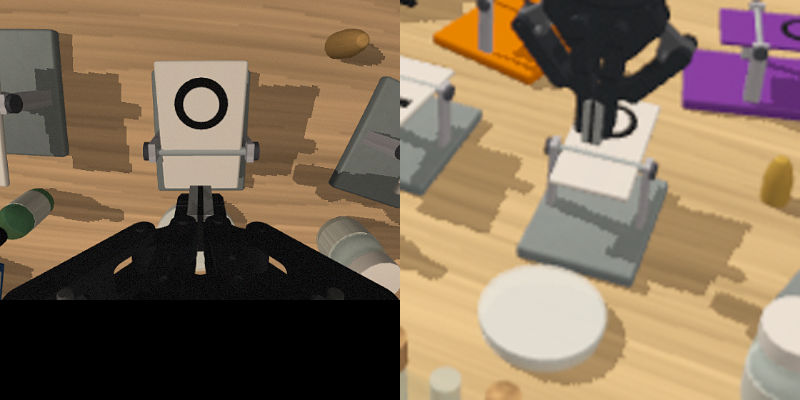

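The left half (wrist) shows the shut fingers at (200,200), centred on the tail edge. The right half (scene) shows the tip above the tail at (595,135). Pressing down now.

>>> {"api": "jog_arm", "payload": {
  "plan": [
    {"claw": 1, "x": -0.002, "y": 0, "z": 0.013, "turn": 0},
    {"claw": 1, "x": 0, "y": 0, "z": 0.013, "turn": 0},
    {"claw": 1, "x": 0, "y": 0, "z": 0.004, "turn": 0},
    {"claw": 1, "x": 0, "y": 0, "z": 0.004, "turn": 0},
    {"claw": 1, "x": 0, "y": 0, "z": 0.003, "turn": 0},
    {"claw": 1, "x": 0, "y": 0, "z": 0.003, "turn": 0}
  ]
}}

```text
time: 3.82
tool_pos: [0.6089, 0.0178, 0.0616]
tcp_rot: [-0.142, 3.138, -0.0]
wrist_force: [-1.2, 0.2, 1.9]
width: 0.005
```

```bash
python3 rel.py
```

```text
t 3.83 X 0.0276 Y -0.0003 z 0.0616 tooly yaw-90 -0.1 z [ 0. -0. -1.] F [-1.2  0.2  1.9] w 0.01
```

>>> {"api": "jog_arm", "payload": {
  "plan": [
    {"claw": 1, "x": 0.0015, "y": 0, "z": 0.003, "turn": 0},
    {"claw": 1, "x": 0.0015, "y": 0, "z": 0.003, "turn": 0},
    {"claw": 1, "x": 0, "y": 0, "z": 0.003, "turn": 0},
    {"claw": 1, "x": 0, "y": 0, "z": 0.003, "turn": 0},
    {"claw": 1, "x": 0, "y": 0, "z": 0.003, "turn": 0},
    {"claw": 1, "x": 0, "y": 0, "z": 0, "turn": 0}
  ]
}}

```text
time: 4.58
tool_pos: [0.6055, 0.0176, 0.0457]
tcp_rot: [0.142, -3.138, 0.0]
wrist_force: [1.1, -0.4, 0.0]
width: -0.003
```

```bash
python3 look.py l2
```

```text
t 4.58 X 0.0242 Y -0.0003 z 0.0457 tooly yaw-90 -0.1 z [-0.001 -0.    -1.   ] F [ 1.1 -0.4  0. ] w -0.00
```

View pics/l2.png

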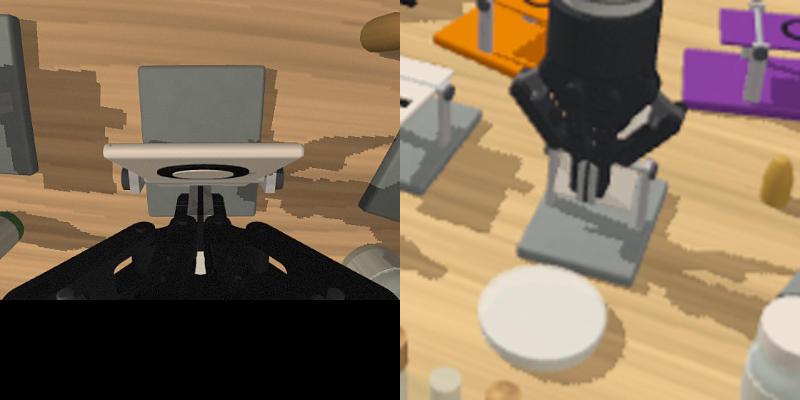

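The paddle now stands at roughly 60–65° (edge at row 150 in the wrist half) and the base hasn't moved. I retract, pass over it and come down on the robot side.

>>> {"api": "jog_arm", "payload": {
  "plan": [
    {"claw": 1, "x": -0.003, "y": 0, "z": -0.02, "turn": 0},
    {"claw": 1, "x": 0, "y": 0, "z": -0.04, "turn": 0},
    {"claw": 1, "x": 0, "y": 0, "z": -0.055, "turn": 0},
    {"claw": 1, "x": 0, "y": 0, "z": 0, "turn": 0},
    {"claw": 1, "x": 0.05, "y": 0, "z": 0, "turn": 0},
    {"claw": 1, "x": 0.05, "y": 0, "z": 0, "turn": 0},
    {"claw": 1, "x": 0.008, "y": 0, "z": 0, "turn": 0},
    {"claw": 1, "x": 0, "y": 0, "z": 0, "turn": 0}
  ]
}}

```text
time: 5.68
tool_pos: [0.5013, 0.0081, 0.1618]
tcp_rot: [-0.142, 3.137, -0.0]
wrist_force: [-0.5, -0.4, -0.3]
width: -0.001
```

```bash
python3 rel.py
```

```text
t 5.67 X -0.0804 Y -0.0001 z 0.1618 tooly yaw-90 -0.1 z [ 0.001  0.    -1.   ] F [-0.5 -0.4 -0.3] w -0.00
```

>>> {"api": "jog_arm", "payload": {
  "plan": [
    {"claw": 1, "x": 0, "y": 0, "z": 0.03, "turn": 0},
    {"claw": 1, "x": 0, "y": 0, "z": 0.027, "turn": 0},
    {"claw": 1, "x": 0, "y": 0, "z": 0, "turn": 0},
    {"claw": 1, "x": -0.015, "y": 0, "z": 0, "turn": 0},
    {"claw": 1, "x": -0.015, "y": 0, "z": 0, "turn": 0},
    {"claw": 1, "x": -0.007, "y": 0, "z": 0, "turn": 0},
    {"claw": 1, "x": -0.007, "y": 0, "z": 0, "turn": 0},
    {"claw": 1, "x": -0.007, "y": 0, "z": 0, "turn": 0},
    {"claw": 1, "x": -0.007, "y": 0, "z": 0, "turn": 0},
    {"claw": 1, "x": -0.007, "y": 0, "z": 0, "turn": 0}
  ]
}}

```text
time: 6.92
tool_pos: [0.5663, 0.014, 0.1043]
tcp_rot: [0.142, -3.138, -0.0]
wrist_force: [-1.4, -0.4, 0.3]
width: 0.001
```

```bash
python3 look.py l3
```

```text
t 6.92 X -0.0152 Y -0.0002 z 0.1043 tooly yaw-90 -0.1 z [-0.  0. -1.] F [-1.4 -0.4  0.3] w 0.00
```

View pics/l3.png

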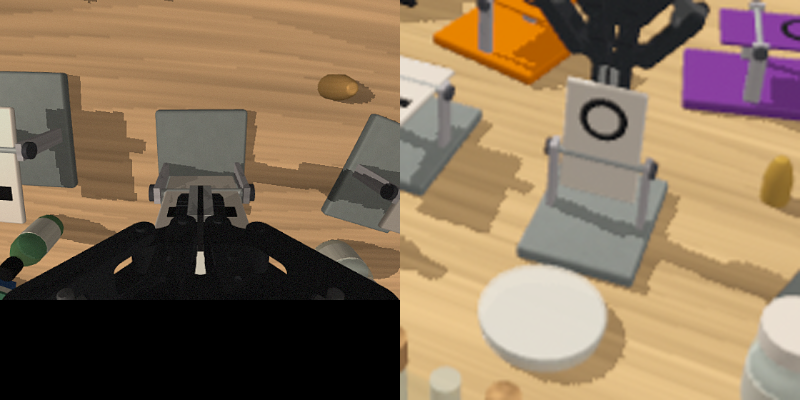

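>>> {"api": "jog_arm", "payload": {
  "plan": [
    {"claw": 1, "x": -0.008, "y": 0, "z": 0, "turn": 0},
    {"claw": 1, "x": -0.008, "y": 0, "z": 0, "turn": 0},
    {"claw": 1, "x": -0.0065, "y": 0, "z": 0.0025, "turn": 0},
    {"claw": 1, "x": -0.0065, "y": 0, "z": 0.003, "turn": 0},
    {"claw": 1, "x": -0.005, "y": 0, "z": 0.005, "turn": 0},
    {"claw": 1, "x": -0.005, "y": 0, "z": 0.006, "turn": 0},
    {"claw": 1, "x": -0.003, "y": 0, "z": 0.005, "turn": 0},
    {"claw": 1, "x": -0.002, "y": 0, "z": 0.005, "turn": 0},
    {"claw": 1, "x": 0, "y": 0, "z": 0, "turn": 0}
  ]
}}

```text
time: 8.15
tool_pos: [0.6092, 0.018, 0.077]
tcp_rot: [0.142, -3.137, -0.0]
wrist_force: [0.5, 0.5, -0.0]
width: -0.002
```

```bash
python3 rel.py
```

```text
t 8.15 X 0.0279 Y -0.0002 z 0.0770 tooly yaw-90 -0.1 z [-0.001 -0.    -1.   ] F [ 0.5  0.5 -0. ] w -0.00
```

>>> {"api": "jog_arm", "payload": {
  "plan": [
    {"claw": 1, "x": -0.003, "y": 0, "z": 0.003, "turn": 0},
    {"claw": 1, "x": -0.002, "y": 0, "z": 0.003, "turn": 0},
    {"claw": 1, "x": 0, "y": 0, "z": 0.001, "turn": 0},
    {"claw": 1, "x": 0, "y": 0, "z": 0, "turn": 0}
  ]
}}

```text
time: 8.65
tool_pos: [0.6148, 0.0184, 0.0707]
tcp_rot: [-0.142, 3.138, -0.0]
wrist_force: [-0.2, 0.3, 0.0]
width: -0.001
```

>>> {"api": "jog_arm", "payload": {
  "plan": [
    {"claw": 1, "x": 0, "y": 0, "z": 0.001, "turn": 0},
    {"claw": 1, "x": 0, "y": 0, "z": 0, "turn": 0}
  ]
}}

```text
time: 8.9
tool_pos: [0.6149, 0.0184, 0.0699]
tcp_rot: [-0.142, 3.138, -0.0]
wrist_force: [-0.1, -0.4, 0.0]
width: -0.001
```

>>> {"api": "jog_arm", "payload": {
  "plan": [
    {"claw": 1, "x": 0, "y": 0, "z": 0.001, "turn": 0},
    {"claw": 1, "x": 0, "y": 0, "z": 0, "turn": 0}
  ]
}}

```text
time: 9.15
tool_pos: [0.6148, 0.0184, 0.0688]
tcp_rot: [-0.142, 3.138, -0.0]
wrist_force: [-0.7, -0.1, 1.1]
width: -0.0
```

>>> {"api": "jog_arm", "payload": {
  "plan": [
    {"claw": 1, "x": 0, "y": 0, "z": 0.001, "turn": 0},
    {"claw": 1, "x": 0, "y": 0, "z": 0, "turn": 0}
  ]
}}

```text
time: 9.4
tool_pos: [0.6148, 0.0184, 0.0677]
tcp_rot: [-0.142, 3.138, -0.0]
wrist_force: [1.2, 0.2, 0.2]
width: 0.003
```

>>> {"api": "jog_arm", "payload": {
  "plan": [
    {"claw": 1, "x": 0, "y": 0, "z": 0.0005, "turn": 0},
    {"claw": 1, "x": 0, "y": 0, "z": 0, "turn": 0}
  ]
}}

```text
time: 9.65
tool_pos: [0.6148, 0.0184, 0.0676]
tcp_rot: [-0.142, 3.138, 0.0]
wrist_force: [-0.6, 0.2, 2.7]
width: 0.001
```

>>> {"api": "jog_arm", "payload": {
  "plan": [
    {"claw": 1, "x": 0, "y": 0, "z": 0.0007, "turn": 0},
    {"claw": 1, "x": 0, "y": 0, "z": 0, "turn": 0}
  ]
}}

```text
time: 9.9
tool_pos: [0.6148, 0.0184, 0.0674]
tcp_rot: [-0.142, 3.138, -0.0]
wrist_force: [-2.4, 0.5, 6.1]
width: -0.002
```

>>> {"api": "jog_arm", "payload": {
  "plan": [
    {"claw": 1, "x": 0, "y": 0, "z": 0.0007, "turn": 0},
    {"claw": 1, "x": 0, "y": 0, "z": 0, "turn": 0}
  ]
}}

```text
time: 10.15
tool_pos: [0.6148, 0.0184, 0.0674]
tcp_rot: [-0.143, 3.138, -0.0]
wrist_force: [-3.9, 0.5, 10.6]
width: 0.004
```

Force is rising and z has stopped at 67.4 mm (expected surface 67.5 mm), so the paddle is on its hard stop. I lift off and check.

>>> {"api": "jog_arm", "payload": {
  "plan": [
    {"claw": 1, "x": 0, "y": 0, "z": -0.005, "turn": 0},
    {"claw": 1, "x": 0, "y": 0, "z": -0.03, "turn": 0},
    {"claw": 1, "x": 0, "y": 0, "z": -0.06, "turn": 0},
    {"claw": 1, "x": 0.04, "y": 0, "z": -0.04, "turn": 0},
    {"claw": 1, "x": 0.06, "y": 0, "z": 0, "turn": 0},
    {"claw": 1, "x": 0.06, "y": 0, "z": 0, "turn": 0},
    {"claw": 1, "x": 0, "y": 0, "z": 0, "turn": 0}
  ]
}}

```text
time: 11.02
tool_pos: [0.4499, 0.0039, 0.1988]
tcp_rot: [0.141, -3.134, -0.001]
wrist_force: [0.4, -0.6, -0.2]
width: -0.001
```

```bash
python3 look.py l4; python3 - <<'E'
from h import *
from fit import *
a=snap('top','top2')[110:220,160:285,::-1];b=snap('scene','scene2')[205:335,280:400,::-1].copy()
b0=cv2.imread('pics/scene1.png')[205:335,280:400]
p=[.5814,.0156,.0924,np.pi];B_,_=pts(p)
_,q=pts(p[:3]+[np.pi]); q[:,2]+=.005; print('pad top corners expected scene',(402+(proj('scene',q)-[280,205])*3.3).round()[:, :1].ravel(),((proj('scene',q)-[280,205])*3.3)[:,1].round())
o=np.zeros((430,800,3),np.uint8);o[:429,:396]=cv2.resize(b0,(396,429),interpolation=cv2.INTER_CUBIC);o[:429,402:798]=cv2.resize(b,(396,429),interpolation=cv2.INTER_CUBIC);cv2.imwrite('pics/crop2.png',o)
E
```

```text
t 11.03 X -0.1320 Y 0.0005 z 0.1988 tooly yaw-90 -0.1 z [-0.005  0.    -1.   ] F [ 0.4 -0.6 -0.2] w -0.00
pad top corners expected scene [620. 512. 665. 566.] [205. 177.  99.  76.]
```

View pics/crop2.png

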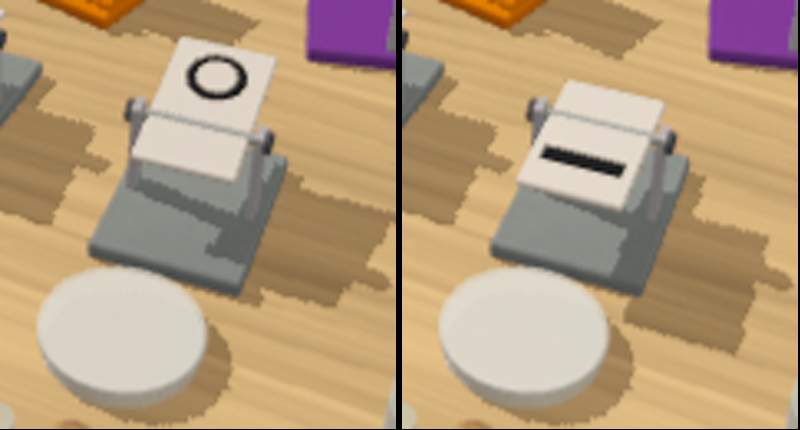

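View pics/scene2.png

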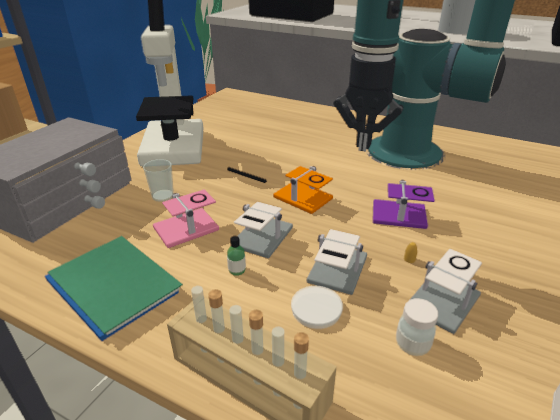

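The bar is up and the paddle's corners match the level pose within about 3 px. The stand and dish are at the same pixels as before, and nothing else in the scene has moved. The robot is clear.

```bash
python3 -c "
from workcell import bot
print(bot.finish_job())"
```

```text
the job is handed in; nothing more can be done
None
```

I turned over marker_1, the one with the petri dish behind it, and handed the job in at about 11 s. I pressed its tail with the shut fingertips, went round to the robot side, and pushed the long side over the pivot and down onto its far stop.

- **Paddle down:** while pressing, the fingertip stopped at 67.4 mm, where 67.5 mm was expected for a level paddle. The force rose to about 11 N without further movement, so I took it as being on the hard stop.
- **Last pictures:** the bar faces up, and the stand and dish show no visible shift from before. The other markers and objects look unchanged, and the robot is clear of everything.
- **Small disagreements:** the paddle's corners were up to about 3 px off the predicted level pose. That is similar to the error of my pixel readings. The dish also sat about 5 mm to the side of where my fit of the stand's pose put it, which did not affect the job.

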